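# Scrape the break-off strips off the plate into the scrap tray

## Robot

A 6-joint arm with a two-finger parallel gripper is mounted at the origin on the work surface. World frame = base frame: x ahead of the robot, y to its left, z up, the work surface at z = 0. Lengths are in m, angles in rad, forces in N, time in s.
With the tool pointing down it reaches from about 0.35 to 0.775 m from the base axis. Payload 5.5 kg.
Tool frame: the origin (TCP) lies midway between the tips of the shut fingers; the grasp point (between the pads) lies 19 mm behind it; z points along the fingers, y is the line along which they close (so a half turn about z gives the same grasp; the last joint's range is limited). The gripper opens to 85 mm and grips with 20 to 120 N. Pads are 22 mm wide; open, the fingers measure 114 mm over their backs; the gripper's body (76 mm by 85 mm) begins 54 mm behind the grasp point. The pads swing forward as they close: fully open they stand 13 mm farther back than shut.
Start: joints at [-1.262, 0.313, 0.046, 1.304, 0, 1.431], TCP at [0.249, -0.518, 0.231] pointing down, gripper open.
Joint ranges: [-2.76, 2.76], [-0.86, 1.69], [-1.03, 1.26], [-2.2, 2.34], [-1.47, 1.5], [-3.14, 3.14]. Speed limits (rad/s): [2.57, 2.57, 3.14, 3.14, 3.14, 3.14].

## Interface

Orientations are given as a unit quaternion [w, x, y, z].
In Python, from workcell import get_state, read_camera, camera_info, hand_in, recognise gives the robot as it stands.
- The arm moves only by the tool arm_command, never from a script. Its argument "moves" is one flat list of numbers, 7 for each row, row after row: the opening, from -1 (shut) to 1 (fully open), then the shift along the tool's x, y, z in mm, then the turn, a rotation vector about the tool's x, y, z in rad. A call has 1 to 8 rows; each row shifts and turns the commanded pose from where the row before left it, along the tool's axes as they then stand; what a row does not reach is not made up. A row lasts 1/8 s, in which the tool goes at most 62.5 mm and 10.7 degrees, less where a joint would pass 70% of its speed; a pose out of reach is approached as far as the arm can. A call with a gripper value outside its range is refused whole. The fingers move at their own pace and stop on an object; "newtons" is the grip in N (left out, the last holds). Time passes only in rows, so rows that do not move let the fingers close. It gives the time, the measured TCP pose, the force, the opening and the grip force at its end, in the units of the state.
- get_state(): the state, without advancing time (a new reading comes with each control period).
- read_camera(name): name is "scene" or "top" or "wrist"; returns (picture, depth): 400x640x3 uint8, blue, green, red; 400x640 float32, m along the optical axis (not along the pixel's ray), 0 where there is no reading.
- camera_info(name): a dict with "fovy" (degrees; the focal length in pixels is half the picture's height over the tangent of half this angle, whatever the lens; pixels are square), "cx", "cy" (the principal point, pixels), "eye" and "orientation" of the camera in the world; the wrist camera has in their place "tool_from_camera" (4x4, takes a point from camera to tool coordinates, whose origin is the TCP and whose axes are the flange's). Camera axes: x right, y down, z forward; pixel columns grow to the right and rows downward; lengths in m; the calibration is good to about 2 mm. A picture is of the moment at which its call begins: read the wrist's pose just before it. camera_info takes no time and is no camera call.
- hand_in(): hands the job in; it is judged then, once.
Trained networks look in the newest picture that a camera, given by its name, has taken for a name from the list of things; names that differ only in an ending like _2 or _b are one class to them, and where a whole thing is asked for, a point or a joint stands for the part that bears it (a point fixed in the world has none). Each returns a list of dicts, best first, with "confidence" (0 to 1); they miss things now and then, are a little off and sometimes report something else, mostly with a low value. They report only what shows in the picture. A call takes as long as a camera call. They do not tell look-alikes from the thing itself.
- recognise(camera, label): "point" ([column, row] in pixels, amid what is visible of it).
The state is a dict: "clock": time; "joint_pos": joint angles; "qvel": joint speeds; "tau": joint torques, N m; "tcp_pos": TCP position; "orientation": TCP orientation; "wrist_force": force on the tool from outside, world axes, zero at the start; "ft_torque": the same for the moment, N m; "finger_gap": finger opening in m; "grip_force": force on a finger pad.
Only numpy, scipy, OpenCV 4.12 (cv2) and the standard library are available. Lean on these libraries where they do the work, as an engineer would, in place of code of your own. Each camera call takes 0.05 s, during which the arm holds its last target. There are 200 camera calls.

## Task

Take the scraper out of its leaning stand and, holding it, push the four loose laminate strips off the aluminium plate so that they all fall into the steel scrap tray below the plate's edge. Move the strips with the scraper only, never with the gripper or arm, then put the scraper back in its stand as you found it. Leave the fan, the tape roll and the tin where they are.

Things in the scene. Friction and masses are not known exactly. Their poses are not given: they have to be found in the camera images.
- plate: fixed raised plate of grey anodised aluminium, 220 (its x) x 240 (its y) mm, flat smooth top without rims 95 mm above the bench, carried by a grey pedestal; origin on the bench under the centre of the plate, z up. The scrap tray stands under its -y edge.
- tray: fixed open steel tray, 250 (x) x 150 (y) x 45 mm high outside, walls 4 mm, axes parallel to the plate's; origin under the centre of its floor, 183 mm from the plate's centre along the plate's -y. The plate's -y edge overhangs the tray's near wall by 12 mm.
- stand: fixed grey stand, base 120 x 170 mm; its cradle holds the scraper leaning 30 degrees towards the stand's -x (roughly the plate). Origin on the bench, z up, y along the scraper's blade. Square to the leaning scraper: a floor under it, a back plate 55 mm up the blade on -x, a lip 14 mm high on +x with 9 mm play, end cheeks 22 mm high, 144 mm apart.
- stand_seat (a point): point of the cradle's floor where the scraper's origin rests, 24 mm above the bench; axes of the stand (upright)
- scraper: loose scraper block, about 0.3 kg: aluminium blade 14 (x) x 130 (y) x 60 (z) mm with a flat bottom, topped by a black plastic handle 28 (x) x 26 (y) mm from 60 to 145 mm up; origin at the centre of the blade's bottom, z up along the handle, y along the blade. In the stand its z leans 30 degrees towards the stand's -x.
- scraper_grip (a point): point on the handle's axis 110 mm above the blade's bottom, where to grip it across its 26 mm width (along the scraper's y)
- strip1: loose break-off strip of bare tan laminate lying on the plate, 64 x 14 x 6 mm, 12 g; origin at the centre of its underside, x along its length, z up
- strip2: loose break-off strip of bare tan laminate lying on the plate, 64 x 20 x 6 mm, 12 g; origin at the centre of its underside, x along its length, z up
- strip3: loose break-off strip of bare tan laminate lying on the plate, 60 x 16 x 6 mm, 12 g; origin at the centre of its underside, x along its length, z up
- strip4: loose break-off strip of bare tan laminate lying on the plate, 62 x 18 x 6 mm, 12 g; origin at the centre of its underside, x along its length, z up
- fan: black 120 mm box fan with wire guard standing upright, 38 x 120 x 120 mm, bystander; origin under its centre
- tape_roll: cardboard tape roll lying flat, 104 mm across, 24 mm high, bystander; origin under its centre
- tin: closed aluminium tin, 76 mm across, 66 mm high, bystander; origin under its centre
Not all that is in view belongs to the job. Of the things that look like the stand, the middle-sized one is meant. There is more than one size of the scraper; the job needs the larger.

How it is judged:
On the way, in this order (a step that is already met when the one before it is completed fails the run):
1. the scraper is held and lifted clear of its stand (contact force between the fingers and scraper above 1 N and distance between scraper and stand_seat above 0.08 m), for 0.2 s.
2. all four strips lie in the tray while the scraper is still held (x of strip1 in the frame of tray between -0.125 and 0.125 m and y of strip1 in the frame of tray between -0.075 and 0.075 m and z of each of strip1, strip2, strip3, strip4 in the frame of tray below 0.045 m and x of strip2 in the frame of tray between -0.125 and 0.125 m and y of strip2 in the frame of tray between -0.075 and 0.075 m and x of strip3 in the frame of tray between -0.125 and 0.125 m and y of strip3 in the frame of tray between -0.075 and 0.075 m and x of strip4 in the frame of tray between -0.125 and 0.125 m and y of strip4 in the frame of tray between -0.075 and 0.075 m and contact force between the fingers and scraper above 1 N), for 0.2 s.
At the end, for the whole second after the job is handed in: All four strips rest inside the tray's outline with their origins below its 45 mm rim, and the scraper rests in its stand: its origin within 20 mm of the seat point, leaning 20 to 40 degrees, blade parallel to the stand's y within 0.15 rad (either way round) (x of strip1 in the frame of tray between -0.125 and 0.125 m and y of strip1 in the frame of tray between -0.075 and 0.075 m and z of each of strip1, strip2, strip3, strip4 in the frame of tray below 0.045 m and x of strip2 in the frame of tray between -0.125 and 0.125 m and y of strip2 in the frame of tray between -0.075 and 0.075 m and x of strip3 in the frame of tray between -0.125 and 0.125 m and y of strip3 in the frame of tray between -0.075 and 0.075 m and x of strip4 in the frame of tray between -0.125 and 0.125 m and y of strip4 in the frame of tray between -0.075 and 0.075 m and distance between scraper and stand_seat below 0.02 m and angle between scraper's own z axis and vertical between 0.35 and 0.7 rad and angle between the y axis of scraper and the y axis of stand, either way round below 0.15 rad and linear speed of each of scraper, strip1, strip2, strip3, strip4 below 0.02 m/s); the robot touches nothing.
It fails at once if the gripper or arm pushes a strip (contact force between any of the fingers, the arm and strip1 above 0.5 N or contact force between any of the fingers, the arm and strip2 above 0.5 N or contact force between any of the fingers, the arm and strip3 above 0.5 N or contact force between any of the fingers, the arm and strip4 above 0.5 N).
It fails at once if the fan, tape roll or tin is moved by more than 20 mm (distance of any of fan, tape_roll, tin from where it was at the start of the episode above 0.02 m).
It also fails if it takes over 64 s, if anything falls off the work surface, if the arm or the gripper's body presses on something with over 40 N, if the wrist force passes 120 N, or if a joint passes its speed limit or range.

## Working session

There is one attempt and no reset: what is moved stays moved. The work goes in short steps, Python scripts to look and compute and a tool call to move; the robot and the scene stay as the last step left them, time stands still between calls to the robot, and variables do not carry over. Pictures are saved under pics/ and viewed, at most 10 in all, crops included, and the job is handed in when it is done.

Besides the shell and the picture viewer there is one more tool, called after ">>>" in YAML: its name, and indented under it one key for each argument. arm_command: Moves the arm, as the interface text tells. Its arguments: {"type":"object","properties":{"moves":{"type":"array"},"newtons":{"type":"number"}},"required":["moves"]}

```bash
ls; mkdir -p pics
cat > h.py <<'E'
import numpy as np, cv2
from scipy.spatial.transform import Rotation as R
from workcell import *
def rot(q): return R.from_quat([q[1],q[2],q[3],q[0]])
def cam(name):
    i=camera_info(name)
    if 'eye' in i:
        o=np.array(i['orientation']); M=np.eye(4); M[:3,:3]=o if o.shape==(3,3) else rot(o).as_matrix(); M[:3,3]=i['eye']
    else:
        s=get_state(); T=np.eye(4); T[:3,:3]=rot(s['orientation']).as_matrix(); T[:3,3]=s['tcp_pos']; M=T@np.array(i['tool_from_camera'])
    return i,M
def cloud(name):
    i,M=cam(name); p,d=read_camera(name)
    f=200/np.tan(np.radians(i['fovy'])/2)
    v,u=np.mgrid[:400,:640]
    P=np.stack([(u-i['cx'])/f*d,(v-i['cy'])/f*d,d],-1)@M[:3,:3].T+M[:3,3]
    P[d==0]=np.nan
    return p,P
E
python3 - <<'E'
from h import *
for c in ('scene','top'):
    p,P=cloud(c); cv2.imwrite(f'pics/{c}.png',p); np.save(f'pics/{c}.npy',P); print(camera_info(c))
    for l in ['plate','tray','stand','scraper','strip1','fan','tape_roll','tin']:
        for r in recognise(c,l)[:5]:
            u,v=map(int,r['point']); print(c,l,round(r['confidence'],2),u,v,P[v,u].round(3))
print(get_state())
E
```

```text
pics
{'fovy': 44.34785329112031, 'cx': 326.744481282603, 'cy': 201.52748764131275, 'eye': array([ 1.75043578, -0.28270049,  0.94918514]), 'orientation': array([-0.37022892,  0.70157357,  0.53640118, -0.28809521])}
scene plate 0.79 295 224 [ 0.614 -0.081  0.093]
scene tray 0.89 251 232 [ 0.498 -0.202  0.003]
scene stand 0.81 403 211 [0.528 0.3   0.01 ]
scene stand 0.68 381 177 [0.331 0.294 0.027]
scene stand 0.61 454 173 [0.406 0.542 0.048]
scene scraper 0.7 354 276 [0.79  0.046 0.015]
scene scraper 0.64 405 192 [0.555 0.287 0.104]
scene scraper 0.27 165 257 [ 0.579 -0.46   0.025]
scene strip1 0.65 301 197 [ 0.49  -0.035  0.101]
scene strip1 0.51 321 216 [ 0.607 -0.001  0.102]
scene strip1 0.51 300 217 [ 0.587 -0.06   0.096]
scene strip1 0.48 330 198 [0.518 0.052 0.099]
scene fan 0.66 425 236 [0.752 0.269 0.08 ]
scene tape_roll 0.74 252 233 [ 0.504 -0.2    0.003]
scene tape_roll 0.47 405 209 [0.537 0.302 0.024]
scene tin 0.93 464 208 [0.628 0.461 0.059]
scene tin 0.73 407 210 [0.546 0.305 0.025]
scene tin 0.24 407 190 [0.552 0.295 0.108]
{'fovy': 57.75460885648902, 'cx': 325.169366264
[... 875 characters left out ...]
64]
{'clock': 0.9, 'joint_pos': array([-1.26161399e+00,  3.13162196e-01,  4.60978374e-02,  1.30363581e+00,
        3.06393972e-05,  1.43120532e+00]), 'qvel': array([-0.00090625, -0.00064622,  0.00047562, -0.00102085, -0.00065574,
        0.00010166]), 'tau': array([-3.79656149e-04, -4.80446756e+01,  2.98813874e+01,  5.98341694e-05,
        1.79532225e-05, -2.08080593e-05]), 'tcp_pos': array([ 0.24948204, -0.51808583,  0.23134382]), 'orientation': array([4.66101990e-05, 9.74930760e-01, 2.22508451e-01, 1.93367835e-05]), 'wrist_force': array([ 0.28365982,  0.42672349, -0.35545096]), 'ft_torque': array([ 0.03792613,  0.02639237, -0.04948361]), 'grip_force': 0.0, 'finger_gap': 0.0853476865595054}
```

View pics/top.png

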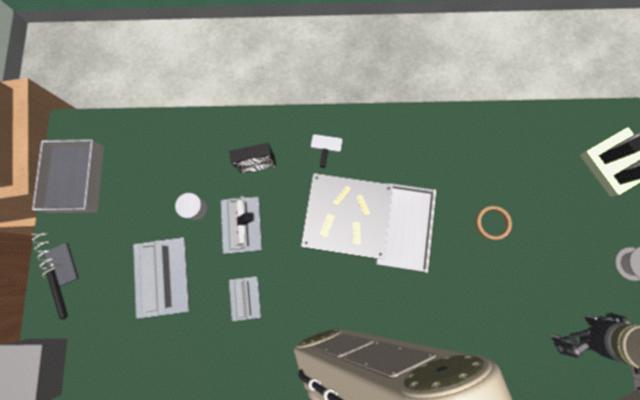

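View pics/scene.png

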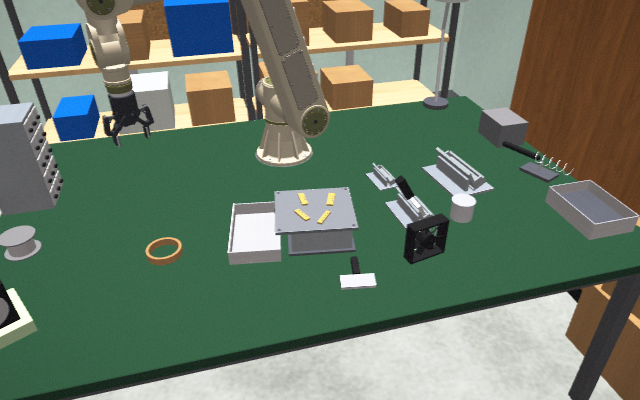

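The top view shows the plate with four strips at about (342,195), (363,205), (327,226) and (356,233). The tray is right of it at (410,230). The middle-sized stand is at (241,225) and holds the large scraper, whose black handle is at (246,218). The fan is at (251,157) and the tin at (190,205). The small scraper at (325,145) is a decoy. In the scene view the scraper leans towards the plate.

Run:
```python
from h import *
p=cv2.imread('pics/top.png'); P=np.load('pics/top.npy'); hsv=cv2.cvtColor(p,cv2.COLOR_BGR2HSV)
def rect(Q):
    Q=Q[:,:2].astype(np.float32)*1000; c,s,a=cv2.minAreaRect(Q); return np.round(c,1),np.round(s,1),round(a,2)
X,Y,Z=P[...,0],P[...,1],P[...,2]
m=(Z>.085)&(Z<.112)&(X>.35)&(X<.75)&(Y>-.2)&(Y<.2); m=cv2.morphologyEx(m.astype(np.uint8),cv2.MORPH_OPEN,np.ones((3,3)))>0
print('plate',rect(P[m]),'z',np.median(Z[m]))
st=m&(hsv[...,1]>50); n,l,s,c=cv2.connectedComponentsWithStats(st.astype(np.uint8))
for k in range(1,n):
    if s[k,4]>15: print('strip',s[k,4],rect(P[l==k]))
V=hsv[...,2]
reg=(X>.4)&(X<.65)&(Y>.2)&(Y<.4)
g=reg&(hsv[...,1]<70)&(Z>-.01)&(Z<.02); print('base',rect(P[g]),g.sum())
h=reg&(V<70)&(hsv[...,1]<120)&(Z>.07); print('handle top',h.sum()); print(np.round(P[h],3)[::3])
for lo,hi in((.03,.05),(.05,.07),(.07,.085),(.085,.1)):
    g=reg&(Z>lo)&(Z<hi)&(V>110); print(lo,g.sum(), rect(P[g]) if g.sum()>4 else '')
c=cv2.resize(p[120:280,200:450],(800,512),interpolation=cv2.INTER_CUBIC); cv2.imwrite('pics/c1.png',c)
```

```text
plate (array([550.3,  -9. ]), array([239.9, 220.6]), 80.46) z 0.09504747325746277
strip 60 (array([611.7,   3.7]), array([12.3, 51.9]), 50.28)
strip 55 (array([576.9, -49. ]), array([56.5, 11. ]), 16.61)
base (array([525.6, 295.2]), array([223.8, 199.1]), 4.23) 1277
handle top 124
[[0.551 0.278 0.158]
 [0.549 0.282 0.153]
 [0.549 0.274 0.154]
 [0.549 0.267 0.149]
 [0.549 0.292 0.137]
 [0.546 0.279 0.156]
 [0.547 0.272 0.147]
 [0.547 0.264 0.146]
 [0.546 0.292 0.135]
 [0.543 0.279 0.154]
 [0.543 0.272 0.151]
 [0.544 0.264 0.147]
 [0.545 0.302 0.12 ]
 [0.542 0.287 0.146]
 [0.54  0.275 0.158]
 [0.541 0.269 0.149]
 [0.541 0.261 0.147]
 [0.543 0.302 0.12 ]
 [0.539 0.287 0.143]
 [0.538 0.277 0.15 ]
 [0.538 0.268 0.152]
 [0.538 0.26  0.15 ]
 [0.54  0.302 0.116]
 [0.536 0.287 0.143]
 [0.534 0.276 0.155]
 [0.535 0.269 0.148]
 [0.535 0.261 0.147]
 [0.537 0.302 0.117]
 [0.534 0.288 0.141]
 [0.532 0.276 0.155]
 [0.532 0.269 0.149]
 [0.537 0.312 0.099]
 [0.533 0.297 0.127]
 [0.53  0.283 0.149]
 [0.529 0.274 0.151]
 [0.534 0.312 0.099]
 [0.53  0.297 0.127]
 [0.528 0.285 0.139]
 [0.529 0.279 0.13 ]
 [0.529 0.303 0.112]
 [0.528 0.293 0.118]
 [0.529 0.285 0.115]]
0.03 360 (array([537.8, 332.2]), array([156.5,  58.5]), 4.66)
0.05 192 (array([538.5, 321.5]), array([153.7,  49.6]), 1.78)
0.07 187 (array([539.2, 309.6]), array([130.6,  22.9]), 3.68)
0.085 5 (array([537.4, 317.7]), array([23.7,  5.8]), 12.53)
```

View pics/c1.png

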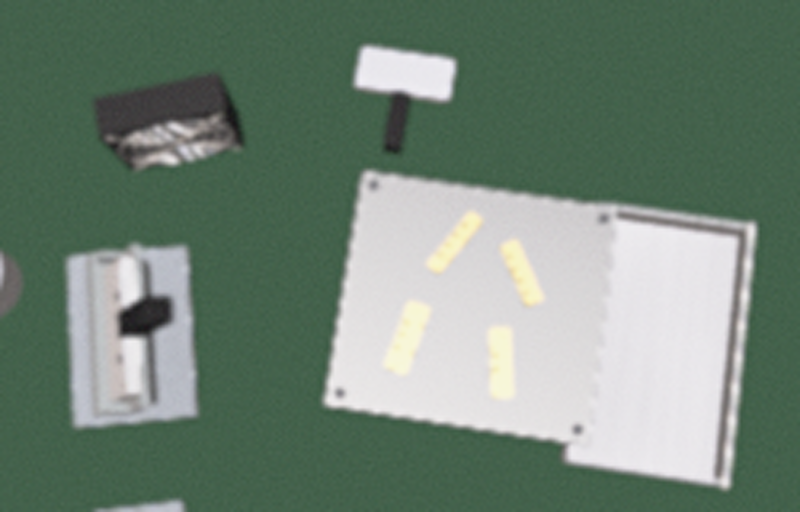

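The crop confirms the layout: the plate is yawed about -9.5° and the scraper's y axis runs roughly along world -x, about 3.7° off. I'll plan the approach next.

```bash
cat >> h.py <<'E'
from scipy.spatial.transform import Slerp
def pose():
    s=get_state(); return np.array(s['tcp_pos']),rot(s['orientation'])
def frame(z,y):
    z=np.array(z)/np.linalg.norm(z); y=np.array(y)-np.dot(y,z)*z; y/=np.linalg.norm(y); return R.from_matrix(np.stack([np.cross(y,z),y,z],1))
def plan(way,g,start=None):
    """way: list of (pos, Rot, nrows). prints rounded rows, returns the reached pose"""
    p,r=start or pose(); out=[]
    for tp,tr,n in way:
        p0=p.copy(); sl=Slerp([0,1],R.concatenate([r,tr]))
        for k in range(1,n+1):
            d=np.round(r.inv().apply(p0+(np.array(tp)-p0)*k/n-p)*1000,1)+0.; w=np.round((r.inv()*sl(k/n)).as_rotvec(),3)+0.
            out.append([g,*d,*w]); p=p+r.apply(d/1000); r=r*R.from_rotvec(w)
    for i in range(0,len(out),8): print('['+','.join('%g'%v for o in out[i:i+8] for v in o)+']')
    return p,r
O=np.array([.536,.340,.024]); sy=np.array([-.998,-.064,0]); L=np.array([.064,-.998,0]); u=.5*L+.866*np.array([0,0,1]); u/=np.linalg.norm(u)
RG=frame(-u,-sy)
E
python3 - <<'E'
from h import *
p,r=plan([(O+.2*u,RG,20)],1); print(p,r.as_matrix().round(3))
E
```

```text
[1,29.6,-27.8,1.7,0.016,0.023,-0.058,1,31.2,-26,2.8,0.015,0.023,-0.058,1,32.5,-24.1,4,0.016,0.023,-0.058,1,33.8,-22.1,5.1,0.015,0.023,-0.058,1,34.9,-20.1,6.1,0.016,0.023,-0.057,1,35.7,-17.9,7.3,0.015,0.023,-0.058,1,36.6,-15.7,8.4,0.016,0.023,-0.058,1,37.2,-13.4,9.5,0.015,0.023,-0.058]
[1,37.7,-11.1,10.5,0.016,0.023,-0.058,1,38.1,-8.7,11.5,0.015,0.023,-0.058,1,38.1,-6.3,12.6,0.016,0.023,-0.058,1,38.2,-3.9,13.5,0.015,0.023,-0.058,1,38,-1.5,14.4,0.016,0.023,-0.057,1,37.7,0.9,15.3,0.015,0.023,-0.058,1,37.2,3.3,16.1,0.016,0.023,-0.058,1,36.6,5.8,16.9,0.015,0.023,-0.058]
[1,35.8,8,17.6,0.016,0.023,-0.058,1,34.8,10.5,18.3,0.015,0.023,-0.058,1,33.7,12.6,18.8,0.016,0.023,-0.058,1,32.5,15,19.5,0.015,0.023,-0.058]
[0.54243883 0.24022488 0.19719691] [[-0.056  0.998 -0.032]
 [ 0.864  0.064  0.499]
 [ 0.5    0.    -0.866]]
```

>>> arm_command:
  moves: [1, 30, -28, 2, 0.015, 0.023, -0.058, 1, 31, -26, 3, 0.015, 0.023, -0.058, 1, 32, -24, 4, 0.016, 0.023, -0.058, 1, 34, -22, 5, 0.015, 0.023, -0.058, 1, 35, -20, 6, 0.016, 0.023, -0.057, 1, 36, -18, 7, 0.015, 0.023, -0.058, 1, 37, -16, 8, 0.016, 0.023, -0.058, 1, 37, -13, 9, 0.015, 0.023, -0.058]

```text
clock: 1.9
tcp_pos: [0.3674, -0.2136, 0.2185]
orientation: [-0.08, 0.892, 0.439, 0.075]
wrist_force: [1.0, -0.8, 0.4]
finger_gap: 0.0853
grip_force: 0.0
```

>>> arm_command:
  moves: [1, 38, -11, 10, 0.016, 0.023, -0.058, 1, 38, -9, 11, 0.015, 0.023, -0.058, 1, 38, -6, 12, 0.016, 0.023, -0.058, 1, 38, -4, 13, 0.015, 0.023, -0.058, 1, 38, -1, 14, 0.016, 0.023, -0.057, 1, 38, 1, 15, 0.015, 0.023, -0.058, 1, 37, 3, 16, 0.016, 0.023, -0.058, 1, 37, 6, 17, 0.015, 0.023, -0.058]

```text
clock: 2.9
tcp_pos: [0.4851, 0.0892, 0.2074]
orientation: [-0.154, 0.75, 0.626, 0.146]
wrist_force: [-0.3, -0.6, 0.0]
finger_gap: 0.0854
grip_force: 0.0
```

>>> arm_command:
  moves: [1, 36, 8, 17, 0.016, 0.023, -0.058, 1, 35, 10, 18, 0.015, 0.023, -0.058, 1, 34, 13, 18, 0.016, 0.023, -0.058, 1, 32, 15, 19, 0.015, 0.023, -0.058, 1, 0, 0, 0, 0, 0, 0]

```text
clock: 3.52
tcp_pos: [0.5435, 0.2407, 0.2018]
orientation: [-0.188, 0.66, 0.706, 0.177]
wrist_force: [0.8, -0.9, 0.3]
finger_gap: 0.0858
grip_force: 0.0
```

Run:
```python
from h import *
p,r=pose(); print(p,(r.inv()*RG).as_rotvec())
im,P=cloud('wrist'); cv2.imwrite('pics/w1.png',im); np.save('pics/w1.npy',P)
hsv=cv2.cvtColor(im,cv2.COLOR_BGR2HSV)
Q=(P-O)@np.stack([np.cross(sy,u),sy,u],1)   # scraper coords
s=(Q[...,2]>.08)&(Q[...,2]<.15)&(abs(Q[...,0])<.03)&(abs(Q[...,1])<.04)&(hsv[...,2]<90)
print('handle n',s.sum(),np.percentile(Q[s],[1,50,99],axis=0).round(4) if s.sum() else '')
s=(Q[...,2]>.03)&(Q[...,2]<.064)&(abs(Q[...,0])<.012)&(abs(Q[...,1])<.09)
print('blade',s.sum(),np.percentile(Q[s],[1,50,99],axis=0).round(4) if s.sum() else '')
```

```text
[0.54345289 0.24066503 0.20182504] [-0.00109907  0.00101023  0.00338065]
handle n 2082 [[-0.0101 -0.0153  0.082 ]
 [ 0.0117 -0.003   0.1428]
 [ 0.017   0.0089  0.1447]]
blade 3255 [[-0.0117 -0.0794  0.0309]
 [ 0.0026 -0.0034  0.055 ]
 [ 0.0108  0.0724  0.06  ]]
```

View pics/w1.png

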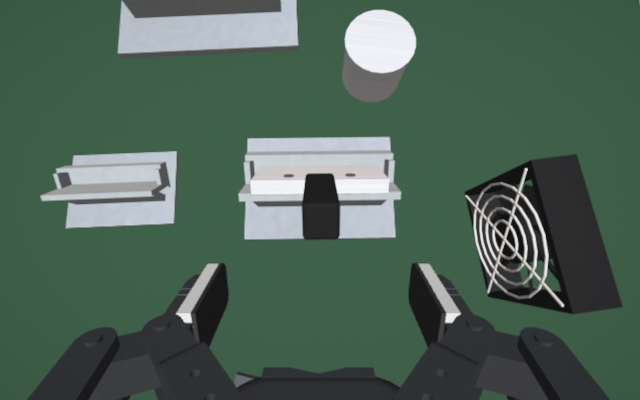

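The wrist view shows the handle at (321,205), centred between the fingers, with the blade lying level in the cradle. I'll refine its position and plan the descent.

Run:
```python
from h import *
im=cv2.imread('pics/w1.png');P=np.load('pics/w1.npy');hsv=cv2.cvtColor(im,cv2.COLOR_BGR2HSV)
Q=(P-O)@np.stack([np.cross(sy,u),sy,u],1)
s=(abs(Q[...,2]-.143)<.004)&(abs(Q[...,0])<.03)&(abs(Q[...,1])<.04)&(hsv[...,2]<90)
print('top',s.sum(),np.percentile(Q[s],[1,50,99],axis=0).round(4))
v,u_=np.mgrid[:400,:640]
s=(v>168)&(v<195)&(u_>248)&(u_<392)&(hsv[...,2]>150)&(abs(Q[...,2]-.059)<.004)
print('blade',s.sum(),np.percentile(Q[s],[1,50,99],axis=0).round(4),np.polyfit(Q[s][:,1],Q[s][:,0],1))
xs=np.cross(sy,u)
O2=O-.0032*sy+.0025*xs
print(O2); plan([(O2+.091*u,RG,6)],1)
```

```text
top 1372 [[-0.0102 -0.0154  0.1395]
 [ 0.0045 -0.0035  0.1433]
 [ 0.0167  0.0089  0.1448]]
blade 1607 [[-0.0044 -0.067   0.0558]
 [ 0.0035  0.0117  0.0584]
 [ 0.0105  0.0604  0.0603]] [-0.01349128  0.0032997 ]
[0.53905504 0.34236549 0.02525014]
[1,0.1,0.5,18.9,0,0,0,1,0.2,0.4,18.9,0,0.001,0.001,1,0.1,0.5,18.9,-0.001,0,0,1,0.1,0.4,18.9,0,0,0,1,0.2,0.5,18.9,0,0,0,1,0.1,0.4,18.9,0,0.001,0.001]
```

>>> arm_command:
  moves: [1, 0, 0, 20, 0, 0, 0.003, 1, 0, 1, 20, 0, 0, 0, 1, 0, 1, 20, 0, 0, 0, 1, 0, 1, 20, 0, 0, 0, 1, 1, 0, 20, 0, 0, 0, 1, 0, 0, 13, 0, 0, 0, 1, 0, 0, 0, 0, 0, 0]
  newtons: 60

```text
clock: 4.45
tcp_pos: [0.5418, 0.2958, 0.1043]
orientation: [-0.189, 0.662, 0.704, 0.176]
wrist_force: [0.7, 0.2, 0.2]
finger_gap: 0.0853
grip_force: 0.0
```

>>> arm_command:
  moves: [-0.5, 0, 0, 0, 0, 0, 0, -0.7, 0, 0, 0, 0, 0, 0, -0.7, 0, 0, 0, 0, 0, 0, -0.7, 0, 0, 0, 0, 0, 0, -0.7, 0, 0, 0, 0, 0, 0, -0.7, 0, 0, 0, 0, 0, 0]
  newtons: 60

```text
clock: 5.2
tcp_pos: [0.5425, 0.2963, 0.1053]
orientation: [-0.189, 0.662, 0.704, 0.177]
wrist_force: [-2.5, 0.2, 3.1]
finger_gap: 0.0255
grip_force: 62.2
```

Run:
```python
from h import *
p,r=pose(); print(repr(p),repr(r.as_quat()),get_state()['wrist_force'],get_state()['grip_force'])
O2=np.array([.5391,.3424,.0245]); Q=np.stack([np.cross(sy,u),sy,u]); print('tcp in scraper',Q@(p-O2))
print((r.inv()*RG).as_rotvec())
np.savez('grasp.npz',p=p,q=r.as_quat())
```

```text
array([0.54254237, 0.29633222, 0.1052646 ]) array([ 0.66168019,  0.70383274,  0.17679173, -0.18852981]) [-2.45106826  0.21510917  3.08773737] 62.154461145401
tcp in scraper [ 0.00038064 -0.00048714  0.093041  ]
[ 0.00053076  0.00078848 -0.0021794 ]
```

Gripped at 62 N. Next I'll lift the scraper, turn it upright and hover over lane B.

```bash
cat >> h.py <<'E'
C=np.array([.5503,-.009]); px=np.array([.9862,-.1657]); py=np.array([.1657,.9862])
RP=frame([0,0,-1],[*px,0])
def pl(x,y,z): return np.array([*(C+x/1000*px+y/1000*py),z])
E
python3 - <<'E'
from h import *
p,r=pose()
plan([(p+.11*u,r,4),(p+.11*u+[-.01,-.07,.035],R.from_rotvec(0*u)*r*R.from_rotvec([0,-.15,0]),2),(pl(-58,100,.22),RP,6)],-.7)
E
```

```text
[-0.7,0,0,-27.5,0,0,0,-0.7,0,0,-27.5,0,0,0,-0.7,-0.1,0,-27.5,0,0,0,-0.7,0,0.1,-27.5,0,0,0,-0.7,-21.3,-7.2,-32.4,0,-0.075,0,-0.7,-23.6,-7.2,-30.8,0,-0.075,0,-0.7,-11.9,-5.1,-1.9,-0.007,-0.062,0.038,-0.7,-12.1,-4.7,-1.1,-0.007,-0.062,0.037]
[-0.7,-12.4,-4.2,-0.4,-0.008,-0.062,0.038,-0.7,-12.5,-3.7,0.3,-0.007,-0.061,0.037,-0.7,-12.6,-3.3,1,-0.007,-0.062,0.038,-0.7,-12.7,-2.8,1.8,-0.007,-0.062,0.038]
```

>>> arm_command:
  moves: [-0.7, 0, 0, -27, 0, 0, 0, -0.7, 0, 0, -28, 0, 0, 0, -0.7, 0, 0, -28, 0, 0, 0, -0.7, 0, 0, -28, 0, 0, 0, -0.7, -21, -7, -32, 0, -0.075, 0, -0.7, -24, -7, -31, 0, -0.075, 0, -0.7, -12, -5, -2, -0.007, -0.062, 0.038, -0.7, -12, -5, -1, -0.007, -0.062, 0.037]

```text
clock: 6.2
tcp_pos: [0.5273, 0.1458, 0.2303]
orientation: [-0.09, 0.708, 0.696, 0.083]
wrist_force: [0.2, -0.5, -3.5]
finger_gap: 0.0255
grip_force: 61.2
```

>>> arm_command:
  moves: [-0.7, -12, -4, 0, -0.008, -0.062, 0.038, -0.7, -13, -4, 0, -0.007, -0.061, 0.037, -0.7, -13, -3, 1, -0.007, -0.062, 0.038, -0.7, -13, -3, 2, -0.007, -0.062, 0.038, -0.7, 0, 0, 0, 0, 0, 0, -0.7, 0, 0, 0, 0, 0, 0]

```text
clock: 6.95
tcp_pos: [0.5098, 0.0983, 0.2198]
orientation: [-0.001, 0.763, 0.646, 0.0]
wrist_force: [-0.5, -0.1, -4.2]
finger_gap: 0.0253
grip_force: 61.2
```

Run:
```python
from h import *
p,r=pose(); print(p,(r.inv()*RP).as_rotvec(),pl(-58,100,.22),get_state()['wrist_force'])
im,P=cloud('scene'); X,Y,Z=[P[...,i] for i in range(3)]
b=(abs(Y-p[1])<.03)&(abs(X-p[0])<.09)&(Z>.1)&(Z<.2)
hsv=cv2.cvtColor(im,cv2.COLOR_BGR2HSV); b&=(hsv[...,2]>110)&(hsv[...,1]<60)
print(b.sum(),np.percentile(P[b],[0,2,50,98,100],axis=0).round(3))
v,u_=np.where(b); x0=max(u_.min()-60,0); y0=max(v.min()-90,0)
cv2.imwrite('pics/s2.png',cv2.resize(im[y0:y0+160,x0:x0+200],(800,600)))
```

```text
[0.50976911 0.09825886 0.21981529] [-9.18218831e-04 -8.25607842e-04 -3.03511927e-05] [0.5096704 0.0992306 0.22     ] [-0.51624635 -0.09358686 -4.18714112]
156 [[0.49  0.078 0.103]
 [0.496 0.08  0.128]
 [0.565 0.086 0.17 ]
 [0.575 0.098 0.189]
 [0.577 0.099 0.191]]
```

View pics/s2.png

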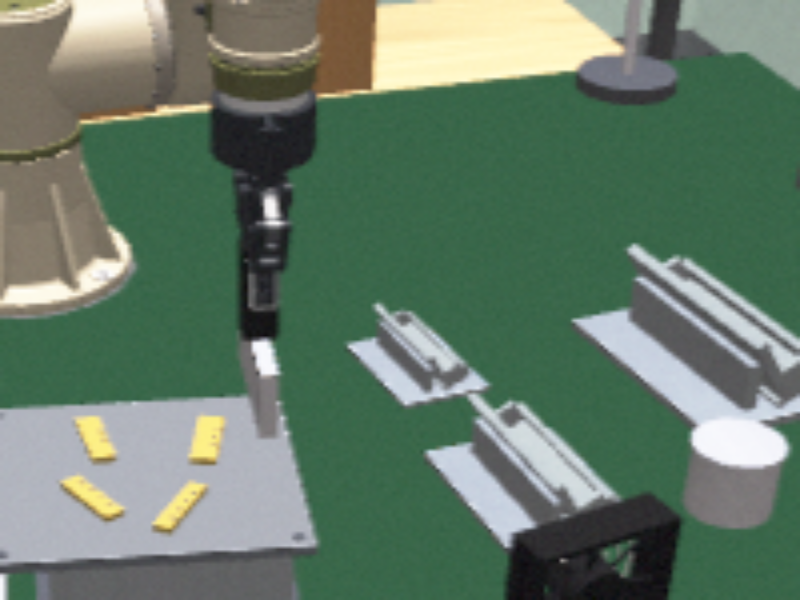

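The scraper is held upright above the plate with its bottom at about z = 0.127. In this crop the strips are at (95,437), (208,438), (92,497) and (180,505). Now I'll lower it until I feel contact.

>>> arm_command:
  moves: [-0.7, 0, 0, 10, 0, 0, 0, -0.7, 0, 0, 10, 0, 0, 0, -0.7, 0, 0, 7, 0, 0, 0, -0.7, 0, 0, 2, 0, 0, 0, -0.7, 0, 0, 0, 0, 0, 0, -0.7, 0, 0, 0, 0, 0, 0]

```text
clock: 7.75
tcp_pos: [0.51, 0.098, 0.1916]
orientation: [0.0, 0.764, 0.646, 0.0]
wrist_force: [-0.0, -1.4, -3.0]
finger_gap: 0.0253
grip_force: 61.0
```

>>> arm_command:
  moves: [-0.7, 0, 0, 1, 0, 0, 0, -0.7, 0, 0, 0, 0, 0, 0, -0.7, 0, 0, 0, 0, 0, 0]

```text
clock: 8.12
tcp_pos: [0.5098, 0.098, 0.1903]
orientation: [0.0, 0.764, 0.646, -0.0]
wrist_force: [-0.1, -0.0, -3.2]
finger_gap: 0.0254
grip_force: 61.0
```

>>> arm_command:
  moves: [-0.7, 0, 0, 1, 0, 0, 0, -0.7, 0, 0, 0, 0, 0, 0, -0.7, 0, 0, 0, 0, 0, 0]

```text
clock: 8.5
tcp_pos: [0.5097, 0.098, 0.1891]
orientation: [-0.0, 0.764, 0.646, -0.0]
wrist_force: [-0.7, -0.6, -3.3]
finger_gap: 0.0252
grip_force: 61.0
```

>>> arm_command:
  moves: [-0.7, 0, 0, 1, 0, 0, 0, -0.7, 0, 0, 0, 0, 0, 0, -0.7, 0, 0, 0, 0, 0, 0]

```text
clock: 8.88
tcp_pos: [0.5098, 0.098, 0.1885]
orientation: [0.0, 0.764, 0.646, 0.0]
wrist_force: [-0.9, 1.0, -0.2]
finger_gap: 0.0256
grip_force: 61.4
```

>>> arm_command:
  moves: [-0.7, 0, 0, 1, 0, 0, 0, -0.7, 0, 0, 0, 0, 0, 0, -0.7, 0, 0, 0, 0, 0, 0]

```text
clock: 9.25
tcp_pos: [0.5097, 0.0981, 0.1884]
orientation: [0.0, 0.764, 0.646, 0.0]
wrist_force: [-3.4, 0.7, 7.0]
finger_gap: 0.0253
grip_force: 62.1
```

Contact is at TCP z ≈ 0.1885. I'll back off to about 1.5 mm clearance and sweep lane B.

>>> arm_command:
  moves: [-0.7, 0, 0, -2.5, 0, 0, 0, -0.7, -10, 0, 0, 0, 0, 0, -0.7, -14, 0, 0, 0, 0, 0, -0.7, -14, 0, 0, 0, 0, 0, -0.7, -14, 0, 0, 0, 0, 0, -0.7, -14, 0, 0, 0, 0, 0, -0.7, -14, 0, 0, 0, 0, 0, -0.7, -14, 0, 0, 0, 0, 0]

```text
clock: 10.25
tcp_pos: [0.494, 0.0044, 0.1898]
orientation: [0.0, 0.764, 0.646, -0.0]
wrist_force: [0.6, 0.6, -2.7]
finger_gap: 0.0254
grip_force: 61.2
```

>>> arm_command:
  moves: [-0.7, -14, 0, 0, 0, 0, 0, -0.7, -14, 0, 0, 0, 0, 0, -0.7, -14, 0, 0, 0, 0, 0, -0.7, -14, 0, 0, 0, 0, 0, -0.7, -14, 0, 0, 0, 0, 0, -0.7, -14, 0, 0, 0, 0, 0, -0.7, -14, 0, 0, 0, 0, 0, -0.7, -14, 0, 0, 0, 0, 0]

```text
clock: 11.25
tcp_pos: [0.4753, -0.106, 0.1897]
orientation: [-0.0, 0.764, 0.646, -0.0]
wrist_force: [0.5, -0.5, -3.4]
finger_gap: 0.0258
grip_force: 61.1
```

>>> arm_command:
  moves: [-0.7, -14, 0, 0, 0, 0, 0, -0.7, -14, 0, 0, 0, 0, 0, -0.7, -8, 0, 0, 0, 0, 0, -0.7, -4, 0, 0, 0, 0, 0, -0.7, 0, 0, 0, 0, 0, 0]

```text
clock: 11.88
tcp_pos: [0.4688, -0.1446, 0.1897]
orientation: [-0.0, 0.764, 0.646, -0.0]
wrist_force: [0.0, 0.4, -3.6]
finger_gap: 0.0251
grip_force: 61.2
```

Run:
```python
from h import *
p,r=pose(); print(p,(r.inv()*RP).as_rotvec())
im,P=cloud('scene'); cv2.imwrite('pics/s3.png',cv2.resize(im[120:270,170:370],(800,600)))
```

```text
[ 0.46879958 -0.14463449  0.18970548] [-2.85198620e-04 -5.63434871e-05 -8.14399774e-04]
```

View pics/s3.png

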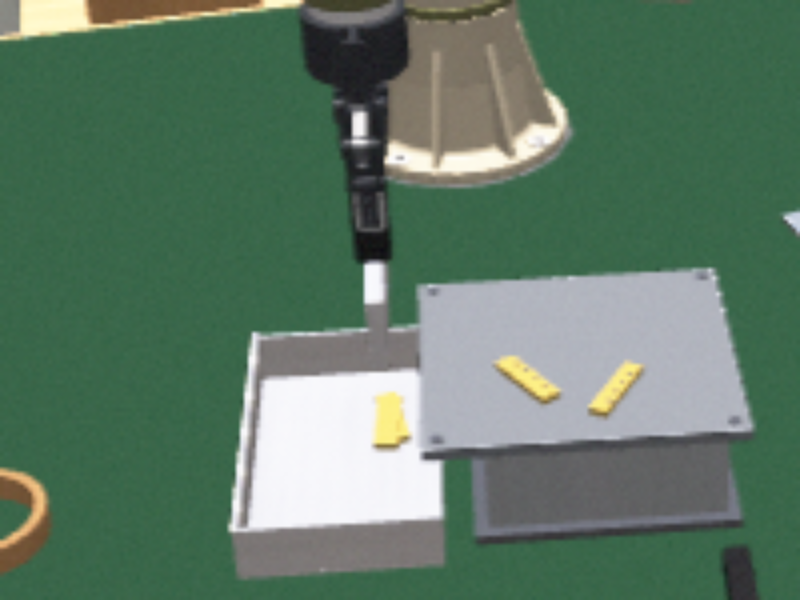

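Two strips are in the tray at about (390,420); the other two, at (527,378) and (616,387), are untouched. Next I'll lift, go back, shift 110 mm along the plate's x and sweep lane A.

>>> arm_command:
  moves: [-0.7, 0, 0, -20, 0, 0, 0, -0.7, 20, 8, -15, 0, 0, 0, -0.7, 40, 20, 0, 0, 0, 0, -0.7, 45, 22, 0, 0, 0, 0, -0.7, 45, 22, 0, 0, 0, 0, -0.7, 45, 20, 0, 0, 0, 0, -0.7, 27, 12, 0, 0, 0, 0, -0.7, 10, 6, 0, 0, 0, 0]

```text
clock: 12.92
tcp_pos: [0.6163, 0.0682, 0.2241]
orientation: [-0.0, 0.763, 0.647, -0.0]
wrist_force: [-0.4, -0.1, -4.1]
finger_gap: 0.0254
grip_force: 61.1
```

>>> arm_command:
  moves: [-0.7, 0, 0, 15, 0, 0, 0, -0.7, 0, 0, 15, 0, 0, 0, -0.7, 0, 0, 5, 0, 0, 0, -0.7, 0, 0, 0, 0, 0, 0, -0.7, 0, 0, 0, 0, 0, 0]

```text
clock: 13.55
tcp_pos: [0.6158, 0.0653, 0.1897]
orientation: [0.0, 0.764, 0.645, -0.0]
wrist_force: [-1.0, 0.4, -3.5]
finger_gap: 0.0252
grip_force: 61.1
```

Run:
```python
from h import *
p,r=pose(); print(p,(r.inv()*RP).as_rotvec(),(p[:2]-C)@px,(p[:2]-C)@py,get_state()['wrist_force'])
```

```text
[0.61577727 0.06530189 0.18965241] [-8.24244592e-05  1.78226904e-04 -1.48275019e-03] 0.052261862614837985 0.08412610728167604 [-0.96628876  0.37629685 -3.49752947]
```

Sweep of 230 mm.

>>> arm_command:
  moves: [-0.7, -10, 0, 0, 0, 0, 0, -0.7, -14, 0, 0, 0, 0, 0, -0.7, -14, 0, 0, 0, 0, 0, -0.7, -14, 0, 0, 0, 0, 0, -0.7, -14, 0, 0, 0, 0, 0, -0.7, -14, 0, 0, 0, 0, 0, -0.7, -14, 0, 0, 0, 0, 0, -0.7, -14, 0, 0, 0, 0, 0]

```text
clock: 14.55
tcp_pos: [0.5978, -0.0414, 0.1897]
orientation: [-0.0, 0.764, 0.646, -0.0]
wrist_force: [0.9, 0.2, -3.9]
finger_gap: 0.0255
grip_force: 61.1
```

>>> arm_command:
  moves: [-0.7, -14, 0, 0, 0, 0, 0, -0.7, -14, 0, 0, 0, 0, 0, -0.7, -14, 0, 0, 0, 0, 0, -0.7, -14, 0, 0, 0, 0, 0, -0.7, -14, 0, 0, 0, 0, 0, -0.7, -14, 0, 0, 0, 0, 0, -0.7, -14, 0, 0, 0, 0, 0, -0.7, -14, 0, 0, 0, 0, 0]

```text
clock: 15.55
tcp_pos: [0.5791, -0.152, 0.1897]
orientation: [-0.0, 0.764, 0.646, -0.0]
wrist_force: [0.1, 0.8, -4.2]
finger_gap: 0.0255
grip_force: 61.1
```

>>> arm_command:
  moves: [-0.7, -10, 0, 0, 0, 0, 0, -0.7, 0, 0, 0, 0, 0, 0, -0.7, 0, 0, -20, 0, 0, 0, -0.7, 0, 0, -25, 0, 0, 0, -0.7, 0, 0, 0, 0, 0, 0]

```text
clock: 16.18
tcp_pos: [0.579, -0.1609, 0.2368]
orientation: [0.002, 0.763, 0.646, 0.001]
wrist_force: [-0.3, -0.5, -3.6]
finger_gap: 0.0252
grip_force: 61.3
```

Run:
```python
from h import *
p,r=pose(); print(p)
im,P=cloud('scene'); cv2.imwrite('pics/s4.png',cv2.resize(im[120:270,170:370],(800,600)))
g=np.load('grasp.npz'); rg=R.from_quat(g['q']); pg=g['p']; uu=-rg.apply([0,0,1])
# return path: hover, then seat approach point 110 mm out along scraper axis, aim 1 mm high
A=pg+.115*uu
plan([(np.array([.555,.12,.26]),RP,8),(A+[0,-.02,.03],rg,8),(A,rg,2)],-.7); print(A)
```

```text
[ 0.57899256 -0.1609275   0.23678564]
[-0.7,34.1,-8.7,-3.1,0,0,0,-0.7,34.1,-8.7,-3.2,0,0,0,-0.7,34.2,-8.6,-3.1,0.001,0,0,-0.7,34.1,-8.7,-3.1,0,0,0,-0.7,34.1,-8.7,-3.1,0,0,0,-0.7,34.1,-8.7,-3.1,0,0,0,-0.7,34.1,-8.7,-3.1,0.001,0,0,-0.7,34.1,-8.7,-3.2,0,0,0]
[-0.7,12,-3.1,3.1,0.008,0.065,-0.028,-0.7,11.9,-2.8,4,0.007,0.065,-0.028,-0.7,11.7,-2.4,4.7,0.007,0.065,-0.028,-0.7,11.4,-2.1,5.5,0.008,0.065,-0.028,-0.7,11.1,-1.7,6.2,0.007,0.066,-0.027,-0.7,10.6,-1.3,7,0.008,0.065,-0.028,-0.7,10.3,-1,7.6,0.007,0.065,-0.028,-0.7,9.7,-0.7,8.4,0.008,0.065,-0.028]
[-0.7,1.2,0.6,18,0,0,0,-0.7,1.1,0.7,17.9,0,0,0]
[0.54615656 0.23902122 0.20490087]
```

View pics/s4.png

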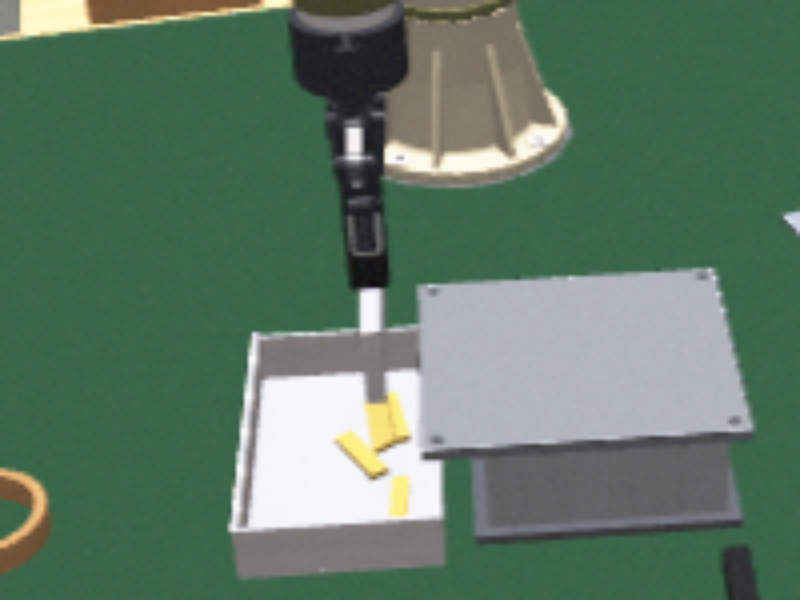

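All four strips lie in the tray, at about (375,425), (397,420), (360,455) and (400,495), and the plate is empty. I'll take the scraper back to the stand.

>>> arm_command:
  moves: [-0.7, 34, -9, -3, 0, 0, 0, -0.7, 34, -9, -3, 0, 0, 0, -0.7, 34, -9, -3, 0, 0, 0, -0.7, 34, -9, -3, 0, 0, 0, -0.7, 34, -9, -3, 0, 0, 0, -0.7, 34, -9, -3, 0, 0, 0, -0.7, 34, -8, -3, 0, 0, 0, -0.7, 34, -8, -3, 0, 0, 0]

```text
clock: 17.23
tcp_pos: [0.5529, 0.1203, 0.2572]
orientation: [-0.001, 0.764, 0.646, -0.001]
wrist_force: [0.4, 0.6, -3.5]
finger_gap: 0.0255
grip_force: 61.2
```

>>> arm_command:
  moves: [-0.7, 12, -3, 3, 0.008, 0.065, -0.028, -0.7, 12, -3, 4, 0.007, 0.065, -0.028, -0.7, 12, -2, 5, 0.007, 0.065, -0.028, -0.7, 11, -2, 5, 0.008, 0.065, -0.028, -0.7, 11, -2, 6, 0.007, 0.066, -0.027, -0.7, 11, -1, 7, 0.008, 0.065, -0.028, -0.7, 10, -1, 8, 0.007, 0.065, -0.028, -0.7, 10, -1, 8, 0.008, 0.065, -0.028]

```text
clock: 18.23
tcp_pos: [0.5443, 0.2184, 0.2323]
orientation: [-0.19, 0.661, 0.704, 0.177]
wrist_force: [0.3, -0.6, -3.8]
finger_gap: 0.0254
grip_force: 60.8
```

>>> arm_command:
  moves: [-0.7, 1, 1, 15, 0, 0, 0, -0.7, 0, 0, 0, 0, 0, 0, -0.7, 0, 0, 0, 0, 0, 0]

```text
clock: 18.6
tcp_pos: [0.5455, 0.2268, 0.2214]
orientation: [-0.188, 0.662, 0.704, 0.177]
wrist_force: [0.5, 1.0, -3.5]
finger_gap: 0.0257
grip_force: 60.7
```

Run:
```python
from h import *
g=np.load('grasp.npz'); rg=R.from_quat(g['q']); pg=g['p']
p,r=pose(); print('to go in tool axes mm',rg.inv().apply(pg-p)*1000,(r.inv()*rg).as_rotvec())
```

```text
to go in tool axes mm [  2.28845287   1.43881869 135.38718404] [-6.52330050e-05  4.83885043e-04 -6.22881864e-05]
```

>>> arm_command:
  moves: [-0.7, 5, 1.5, 25, 0, 0, 0, -0.7, 0, 0, 25, 0, 0, 0, -0.7, 0, 0, 20, 0, 0, 0, -0.7, 0, 0, 15, 0, 0, 0, -0.7, 0, 0, 10, 0, 0, 0, -0.7, 0, 0, 0, 0, 0, 0, -0.7, 0, 0, 0, 0, 0, 0]

```text
clock: 19.48
tcp_pos: [0.5445, 0.2782, 0.1424]
orientation: [-0.188, 0.662, 0.704, 0.177]
wrist_force: [-0.5, 0.4, -2.9]
finger_gap: 0.0252
grip_force: 60.6
```

```bash
cat > t.py <<'E'
from h import *
g=np.load('grasp.npz'); rg=R.from_quat(g['q']); pg=g['p']
p,r=pose(); print('to go in tool axes mm',rg.inv().apply(pg-p)*1000,(r.inv()*rg).as_rotvec(),get_state()['wrist_force'])
E
python3 t.py
```

```text
to go in tool axes mm [-2.75606634 -0.76988641 41.27220552] [ 0.00131485 -0.00034251 -0.00020826] [-0.51433581  0.42963894 -2.94909685]
```

>>> arm_command:
  moves: [-0.7, 0, 0, 8, 0, 0, 0, -0.7, 0, -1, 8, 0, 0, 0, -0.7, 0, 0, 8, 0, 0, 0, -0.7, 0, 0, 8, 0, 0, 0, -0.7, 0, 0, 4, 0, 0, 0, -0.7, 0, 0, 0, 0, 0, 0, -0.7, 0, 0, 0, 0, 0, 0]

```text
clock: 20.35
tcp_pos: [0.542, 0.2963, 0.1108]
orientation: [-0.188, 0.662, 0.704, 0.177]
wrist_force: [-0.3, 0.1, -4.2]
finger_gap: 0.0256
grip_force: 60.8
```

>>> arm_command:
  moves: [-0.7, -2, 0, 2, 0, 0, 0, -0.7, 0, 0, 2, 0, 0, 0, -0.7, 0, 0, 0, 0, 0, 0, -0.7, 0, 0, 0, 0, 0, 0]

```text
clock: 20.85
tcp_pos: [0.5418, 0.2965, 0.1062]
orientation: [-0.189, 0.662, 0.704, 0.177]
wrist_force: [0.5, -0.1, -3.5]
finger_gap: 0.0254
grip_force: 60.9
```

```bash
python3 t.py
```

```text
to go in tool axes mm [-0.65471961  0.70305586  0.65708556] [ 0.00034954 -0.00040442 -0.00046559] [ 0.47973314 -0.11004186 -3.50264982]
```

>>> arm_command:
  moves: [-0.7, -0.5, 0.5, 0.5, 0, 0, 0, -0.2, 0, 0, 0, 0, 0, 0, 0.2, 0, 0, 0, 0, 0, 0, 0.6, 0, 0, 0, 0, 0, 0, 1, 0, 0, 0, 0, 0, 0, 1, 0, 0, 0, 0, 0, 0, 1, 0, 0, 0, 0, 0, 0]

```text
clock: 21.72
tcp_pos: [0.5423, 0.2964, 0.1055]
orientation: [-0.189, 0.662, 0.704, 0.177]
wrist_force: [-0.1, -0.1, -0.1]
finger_gap: 0.0856
grip_force: 0.0
```

>>> arm_command:
  moves: [1, 0, 0, -10, 0, 0, 0, 1, 0, 0, -20, 0, 0, 0, 1, 0, 0, -30, 0, 0, 0, 1, 0, 0, -30, 0, 0, 0, 1, 0, 0, -20, 0, 0, 0, 1, 0, 0, 0, 0, 0, 0, 1, 0, 0, 0, 0, 0, 0]

```text
clock: 22.6
tcp_pos: [0.5455, 0.2415, 0.2003]
orientation: [-0.189, 0.662, 0.704, 0.177]
wrist_force: [-0.1, -0.3, -0.8]
finger_gap: 0.0854
grip_force: 0.0
```

Run:
```python
from h import *
im,P=cloud('wrist'); cv2.imwrite('pics/w2.png',im)
hsv=cv2.cvtColor(im,cv2.COLOR_BGR2HSV)
Q=(P-O)@np.stack([np.cross(sy,u),sy,u],1)
s=(abs(Q[...,2]-.143)<.004)&(abs(Q[...,0])<.03)&(abs(Q[...,1])<.04)&(hsv[...,2]<90)
print('top',s.sum(),np.percentile(Q[s],[1,50,99],axis=0).round(4))
im,P=cloud('top'); cv2.imwrite('pics/t2.png',cv2.resize(im[120:280,200:450],(800,512)))
```

```text
top 1383 [[-0.0105 -0.0166  0.14  ]
 [ 0.004  -0.0043  0.1434]
 [ 0.0161  0.0079  0.1449]]
```

View pics/w2.png

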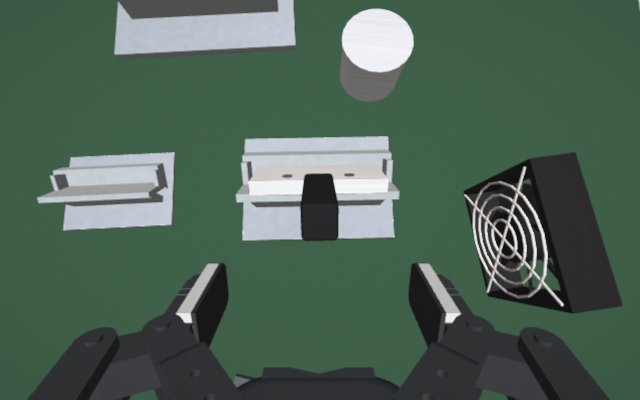

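View pics/t2.png

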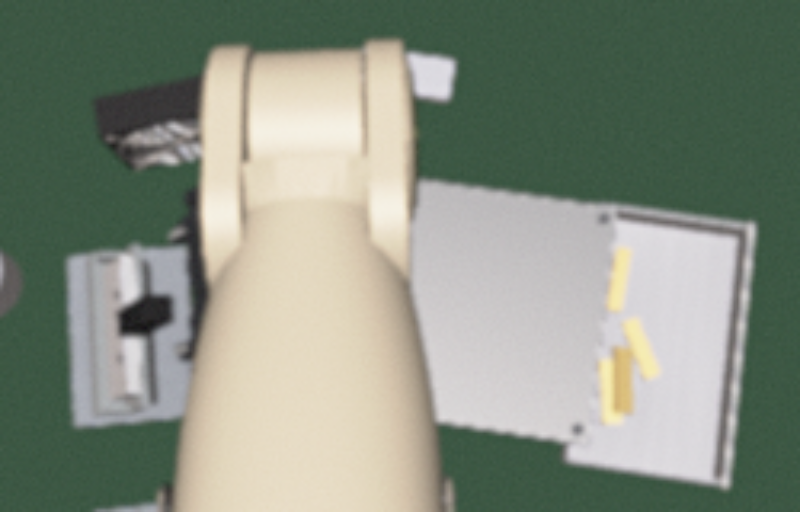

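The wrist view shows the scraper back in its stand with the handle at (320,206), within about 1 mm of where it started. The top view shows all four strips in the tray, at (620,280), (642,348), (610,390) and (624,380).

```bash
python3 -c "
from workcell import *
print(hand_in())"
```

```text
the job is handed in; nothing more can be done
None
```

I handed the job in at about 23 s: all four strips are in the tray, the scraper is back in its stand within about 1 mm of where it was, and nothing came near the fan, tape roll or tin; `hand_in` returned no verdict.

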